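# Change over the tilt-bin dispenser for the next flash-point test

### The job

Change the tilt-bin dispenser over for the next flash-point test: first push the blue bin, which was left hanging open, back until it clicks fully shut, then tip the red bin all the way forward and leave it open so that a brass cup can be taken from it. Leave the yellow bin shut and the amber sample bottle standing where it is.

Things in the scene. Friction and masses are not known exactly. Their poses are not given: they have to be found in the camera images.
- rack: Fixed base plate, 125 x 350 x 10 mm, of the dispenser: three white units in a row, 113 mm apart, colours in any order, roof 160 mm above the bench. Origin: centre of its underside; -x is the way all fronts face (away from the robot, to world +x within 0.3 rad), y along the row. Each bin has a flat coloured front panel 102 mm wide, 6 mm thick, 146 mm high, pivoted at its bottom 20 mm above the bench.
- blue_bin (a joint): Tilt of the blue bin in rad: 0 shut, 0.65 fully forward (stop). Starts open, 0.40 to 0.62. It stays at any angle where it is left (stiff pivot, 1 to 3 N at the tab), but near 0.05 it passes a sprung catch (4 to 6 N at the tab): pushed past that it clicks and snaps shut (reads under 0.02).
- blue_tab (a point): Centre of the blue bin's pull tab: upright plate 40 mm wide, 8 mm thick, in the middle of the front panel's top edge, 30 mm above it. Shut: centre 177 mm above the bench, tab top 32 mm above the roof, roof edge 5 mm behind the centre. Axes tilt with the bin: z up the panel (pivot line 157 mm down -z), y along the row, -x out of the front, the way it tips.
- red_bin (a joint): Tilt of the red bin (brass cups in its tub): same sizes, mechanism and values as the blue one; starts shut at 0. Some 4 to 7 N forward on its tab frees the catch.
- red_tab (a point): Centre of the red bin's pull tab; sizes and axes as for the blue tab.
- yellow_bin (a joint): Tilt of the yellow bin: same kind, starts shut at 0.
- sample_bottle: Loose amber bottle with black cap, 60 mm in diameter, 140 mm high, 0.35 kg, standing on the bench beside one end of the dispenser; origin at the centre of its underside, z up its axis.
Mind the look-alikes: they are no part of the job. Several things have the shape of the sample_bottle; the one meant has the colours described above.

How it is judged:
By the outcome, as a careful person would: the job done as asked, in the order asked, and still so for the second after the job is handed in, with the robot touching nothing.
It also fails if it takes over 45 s, if anything falls off the work surface, if the arm or the gripper's body presses on something with over 40 N, if the wrist force passes 120 N, or if a joint passes its speed limit or range.

### The arm

A 6-joint arm with a two-finger parallel gripper is mounted at the origin on the work surface. World frame = base frame: x ahead of the robot, y to its left, z up, the work surface at z = 0. Lengths are in mm, angles in rad, forces in N, time in s.
With the tool pointing down it reaches from about 400 to 925 mm from the base axis. Payload 12.5 kg.
Tool frame: the origin (TCP) lies midway between the tips of the shut fingers; the grasp point (between the pads) lies 19 mm behind it; z points along the fingers, y is the line along which they close (so a half turn about z gives the same grasp; the last joint's range is limited). The gripper opens to 95 mm and grips with 3 to 60 N. Pads are 20 mm wide; open, the fingers measure 119 mm over their backs; the gripper's body (75 mm by 180 mm) begins 59 mm behind the grasp point.
Start: joints at [1.21, 0.491, 1.559, -0, 1.092, -0.106], TCP at [157.514, 604.844, 214.661] pointing down, gripper open.
Joint ranges: [-3.1, 3.1], [-0.84, 2.19], [0.05, 2.79], [-1.13, 4.28], [0.06, 2.93], [-2.69, 2.69]. Speed limits (rad/s): [2.22, 2.22, 2.79, 3.14, 3.14, 3.14].

### API

Orientations are given as [roll, pitch, yaw] about the fixed x, y, z axes, in that order (R = Rz(yaw) Ry(pitch) Rx(roll)).
In Python, from cell import state, read_camera, camera_info, env gives the robot as it stands.
- The arm moves only by the tool move_arm, never from a script. Its argument "commands" is a list of rows, each a list of 3 entries, a list of its own where there are three numbers: the shift along the world's x, y, z in cm, then the turn, a rotation vector about the world's x, y, z in degrees, then the opening, from 0 (shut) to 1 (fully open). A call has 1 to 10 rows; each row shifts and turns the commanded pose from where the row before left it; what a row does not reach is not made up. A row lasts 1/10 s, in which the tool goes at most 50 mm and 8.59 degrees, less where a joint would pass 70% of its speed; a pose out of reach is approached as far as the arm can. A call with a gripper value outside its range is refused whole. The fingers move at their own pace and stop on an object; the grip force is fixed at half the most. Time passes only in rows, so rows that do not move let the fingers close. It gives the time, the measured TCP pose, the force, the opening and the grip force at its end, in the units of the state.
- state(): the state, without advancing time (a new reading comes with each control period).
- read_camera(name): name is "scene" or "side" or "wrist"; returns the picture (420x560x3 uint8, blue, green, red); there is no depth.
- camera_info(name): a dict with "K" (3x3 intrinsics, pixels), "cam_to_world" (4x4, takes a point from camera to world coordinates). Camera axes: x right, y down, z forward; pixel columns grow to the right and rows downward; lengths in mm; the calibration is good to about 2 mm. A picture is of the moment at which its call begins: read the wrist's pose just before it. camera_info takes no time and is no camera call; for the wrist camera it gives the pose at the moment of the call.
- env.job_done(): hands the job in; it is judged then, once.
The state is a dict: "t": time; "joints": joint angles; "qvel": joint speeds; "tau": joint torques, N m; "eef_pos": TCP position; "tcp_rot": TCP orientation; "ft_force": force on the tool from outside, world axes, zero at the start; "moment": the same for the moment, N m; "opening": opening from 0.0 (shut) to 1.0 (fully open); "grip_force": force on a finger pad.
Only numpy, scipy, OpenCV 4.12 (cv2) and the standard library are available. Lean on these libraries where they do the work, as an engineer would, in place of code of your own. Each camera call takes 0.05 s, during which the arm holds its last target. There are 200 camera calls.

## Working session

There is one attempt and no reset: what is moved stays moved. The work goes in short steps, Python scripts to look and compute and a tool call to move; the robot and the scene stay as the last step left them, time stands still between calls to the robot, and variables do not carry over. Pictures are saved under pics/ and viewed, at most 10 in all, crops included, and the job is handed in when it is done.

Besides the shell and the picture viewer there is one more tool, called by a JSON object that holds its "fn" and its "kwargs", one argument or row to a line. move_arm: Moves the arm, as the interface text tells. Its arguments: {"type":"object","properties":{"commands":{"type":"array"}},"required":["commands"]}

```bash
mkdir -p pics; ls; python3 - <<'E'
from cell import *
import cv2
for n in ["scene","side","wrist"]:
    i=camera_info(n); print(n,i["K"],i["cam_to_world"])
    cv2.imwrite(f"pics/{n}0.png",read_camera(n))
print(state())
E
```

```text
pics
scene [[412.45513719   0.         277.09424241]
 [  0.         412.45513719 210.19560257]
 [  0.           0.           1.        ]] [[ 8.82511266e-01  3.64946439e-01 -2.96627648e-01  7.23165740e+02]
 [ 4.70151566e-01 -6.99997983e-01  5.37550304e-01 -3.34728954e+02]
 [-1.14616856e-02 -6.13854153e-01 -7.89336246e-01  7.68527551e+02]
 [ 0.00000000e+00  0.00000000e+00  0.00000000e+00  1.00000000e+00]]
side [[413.57160763   0.         280.64191838]
 [  0.         413.57160763 212.71304203]
 [  0.           0.           1.        ]] [[-7.50094044e-01  3.47767998e-01 -5.62508972e-01  9.51042711e+02]
 [ 6.61298451e-01  4.02886942e-01 -6.32745186e-01  6.65284350e+02]
 [ 6.57899310e-03 -8.46604708e-01 -5.32181534e-01  5.95906181e+02]
 [ 0.00000000e+00  0.00000000e+00  0.00000000e+00  1.00000000e+00]]
wrist [[374.87184964   0.         282.89392993]
 [  0.         374.87184964 209.40838141]
 [  0.           0.           1.        ]] [[ 2.52249399e-01  9.29244766e-01  2.69952598e-01  8.12947609e+01]
 [ 9.67662106e-01 -2.42079642e-01 -7.09048318e-02  6.23590933e+02]
 [-5.37915637e-04  2.79108600e-01 -9.60259392e-01  3.84757340e+02]
 [ 0.00000000e+00  0.00000000e+00  0.00000000e+00  1.00000000e+00]]
{'t': 0.15, 'joints': array([ 1.21037345e+00,  4.91438462e-01,  1.55928512e+00, -1.43222151e-05,
        1.09170768e+00, -1.05581188e-01]), 'qvel': array([-2.85449441e-05, -1.34024877e-03, -2.12316867e-03,  8.03041130e-04,
       -3.64246863e-04,  3.32571392e-05]), 'tau': array([ 1.50851905e-03, -6.12893987e+01, -2.58280224e+01,  6.92463876e-02,
        4.73359635e-02, -1.18557641e-04]), 'eef_pos': array([157.46843931, 604.66528364, 214.19358187]), 'tcp_rot': array([-3.14075738e+00, -7.57435039e-05,  2.88675754e+00]), 'ft_force': array([ 0.19803692, -0.47349172, -0.05446818]), 'moment': array([0.00082966, 0.0016199 , 0.01508452]), 'grip_force': 0.0, 'opening': 1.0023611110673056}
```

View pics/scene0.png

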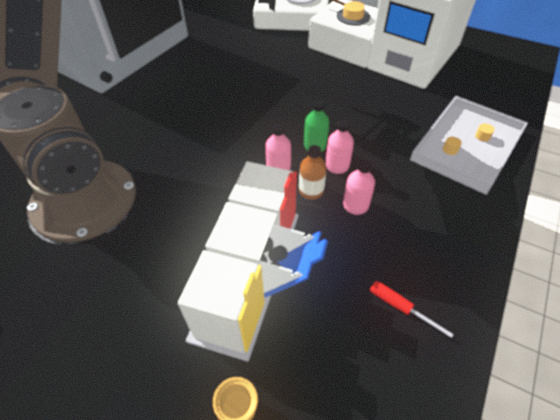

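View pics/side0.png

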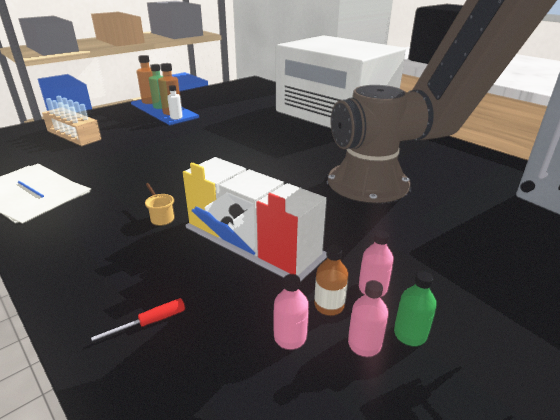

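The scene shows red, blue (open) and yellow units in a row from +y to -y. Red tab is near (291,180), blue tab near (320,240), yellow tab near (257,275) in the scene view. In the side view they are at (277,200), (200,212) and (197,170).

Candidates for the bottle are amber (312,178), pink (278,150), (340,150) and (360,190), and green (316,130). The amber one is the right bottle. The red screwdriver (390,298) could be mistaken for the red bin by colour. Next I'll crop close.

```bash
python3 - <<'E'
import cv2,numpy as np
a=cv2.imread("pics/scene0.png")[130:360,175:390]; b=cv2.imread("pics/side0.png")[150:320,170:355]
a=cv2.resize(a,None,fx=1.86,fy=1.86,interpolation=2);b=cv2.resize(b,None,fx=2.16,fy=2.16,interpolation=2)
h=max(a.shape[0],b.shape[0]);pad=lambda x:np.pad(x,((0,h-x.shape[0]),(0,0),(0,0)))
o=np.hstack([pad(a),pad(b)]);print(a.shape,b.shape);cv2.imwrite("pics/crop1.png",o)
E
```

```text
(428, 400, 3) (367, 400, 3)
```

View pics/crop1.png

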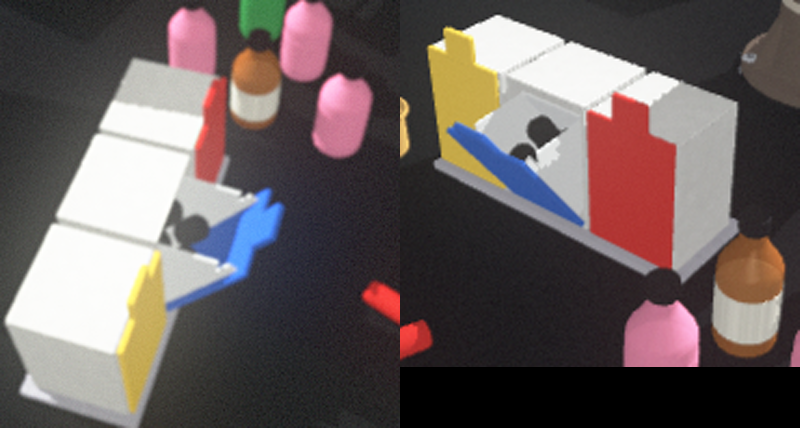

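```bash
cat > h.py <<'E'
import numpy as np
from cell import *
def ray(n,p,i=None):
    i=i or camera_info(n); T=i["cam_to_world"]; d=T[:3,:3]@np.linalg.solve(i["K"],[*p,1]); return T[:3,3],d/np.linalg.norm(d)
def onz(n,p,z):
    o,d=ray(n,p); return o+d*(z-o[2])/d[2]
def tri(p,q,a="scene",b="side"):
    o,d=ray(a,p);o2,d2=ray(b,q); s=np.linalg.lstsq(np.c_[d,-d2],o2-o,rcond=None)[0]
    x,y=o+s[0]*d,o2+s[1]*d2; return (x+y)/2,np.linalg.norm(x-y)
def proj(n,P):
    i=camera_info(n);T=i["cam_to_world"];c=T[:3,:3].T@(np.array(P)-T[:3,3]);u=i["K"]@c;return u[:2]/u[2]
E
python3 - <<'E'
from h import *
np.set_printoptions(precision=1,suppress=True)
S=lambda x,y:(175+x/1.86,130+y/1.86); D=lambda x,y:(170+(x-400)/2.16,150+y/2.16)
r=[onz("side",D(*p),192) for p in [(614,94),(649,104)]]; y=[onz("side",D(*p),192) for p in [(446,28),(474,37)]]
print("red",r,"yel",y)
v=np.mean(r,0)-np.mean(y,0);print(np.linalg.norm(v),np.arctan2(-v[0],v[1]))
b=[onz("scene",S(*p),160) for p in [(133,59),(8,322)]];v=b[0]-b[1];print(b,np.linalg.norm(v),np.arctan2(-v[0],v[1]))
print("redtab scene top",tri(S(222,79),D(614,94)), tri(S(222,79),D(649,104)))
print("yel",tri(S(156,253),D(446,28)))
print("bottle",onz("side",D(747,352),0),onz("side",D(740,215),140),onz("scene",S(260,35),140))
print("blue tab",[onz("scene",S(*p),160) for p in [(266,190),(283,206),(252,243)]],tri(S(283,206),D(450,124)))
E
```

```text
red [array([494.2, 116.5, 192. ]), array([482.1, 151. , 192. ])] yel [array([ 537.3, -105.6,  192. ]), array([526.7, -68.3, 192. ])]
225.03415322192768 0.19610534589001258
[array([379.1, 162.2, 160. ]), array([ 444.4, -158.2,  160. ])] 326.9279202979999 0.20104769556050645
redtab scene top (array([504.8, 135.9, 208.1]), np.float64(10.855819266889217)) (array([489.7, 154.9, 193.7]), np.float64(7.760654533296854))
yel (array([548.8, -69.5, 213.1]), np.float64(15.674842382933225))
bottle [490.8 297.1   0. ] [488. 273. 140.] [480.1 280.9 140. ]
blue tab [array([583. ,  69.6, 160. ]), array([604.9,  60.2, 160. ]), array([596.2,   9.8, 160. ])] (array([616.5,  43.8, 179.6]), np.float64(15.986056693031706))
```

{"fn": "move_arm", "kwargs": {
  "commands": [
    [[2.4, -2.8, 0.4], [0, 0, 2.6], 0],
    [[2.4, -2.8, 0.4], [0, 0, 2.6], 0],
    [[2.4, -2.8, 0.4], [0, 0, 2.6], 0],
    [[2.4, -2.8, 0.4], [0, 0, 2.6], 0],
    [[2.4, -2.8, 0.4], [0, 0, 2.6], 0],
    [[2.4, -2.8, 0.4], [0, 0, 2.6], 0],
    [[2.4, -2.8, 0.4], [0, 0, 2.6], 0],
    [[2.4, -2.8, 0], [0, 0, 2.6], 0],
    [[2.4, -2.8, 0], [0, 0, 2.6], 0],
    [[2.4, -2.8, 0], [0, 0, 2.6], 0]
  ]
}}

```text
t: 1.15
eef_pos: [398.2, 323.5, 242.6]
tcp_rot: [3.142, -0.0, -2.941]
ft_force: [0.2, -0.2, -0.1]
opening: 0.215
grip_force: 0.0
```

{"fn": "move_arm", "kwargs": {
  "commands": [
    [[2.5, -2.8, 0], [0, 0, 0], 0],
    [[2.5, -2.8, 0], [0, 0, 0], 0],
    [[2.5, -2.8, 0], [0, 0, 0], 0],
    [[2.5, -2.8, 0], [0, 0, 0], 0],
    [[2.5, -2.8, 0], [0, 0, 0], 0],
    [[2.5, -2.8, 0], [0, 0, 0], 0],
    [[2.5, -2.8, 0], [0, 0, 0], 0],
    [[2.5, -2.8, 0], [0, 0, 0], 0],
    [[2.5, -2.8, 0], [0, 0, 0], 0],
    [[2.5, -2.5, 0], [0, 0, 0], 0]
  ]
}}

```text
t: 2.15
eef_pos: [648.3, 46.3, 242.4]
tcp_rot: [3.141, -0.0, -2.943]
ft_force: [0.6, -0.1, 1.4]
opening: 0.005
grip_force: 0.0
```

```bash
python3 - <<'E'
from h import *
import cv2
w=read_camera("wrist");s=read_camera("side");cv2.imwrite("pics/w1.png",np.hstack([cv2.resize(w,(400,300)),cv2.resize(s,(400,300))]))
cv2.imwrite("pics/w1full.png",w)
q=state();print(q["t"],q["eef_pos"],q["tcp_rot"],q["ft_force"])
for th in (0,.4,.5,.6):
  f=np.array([.980,.197,0]);c=np.array([506.2,22.6,20])+172*(np.sin(th)*f+np.array([0,0,np.cos(th)]));print(th,proj("scene",c),proj("wrist",c))
E
```

```text
2.25 [649.51906847  44.74599444 241.62427463] [-3.14127553e+00 -3.50163223e-04 -2.94559084e+00] [-1.38951055 -0.46022069 -0.46740579]
0 [267.31611484 224.45206492] [296.84422953 -32.94989321]
0.4 [304.64708427 237.88036546] [295.16788251 102.11865447]
0.5 [313.15513705 242.38642489] [294.63469358 127.59883644]
0.6 [321.06389925 247.21381915] [294.09261698 149.17774253]
```

View pics/w1.png

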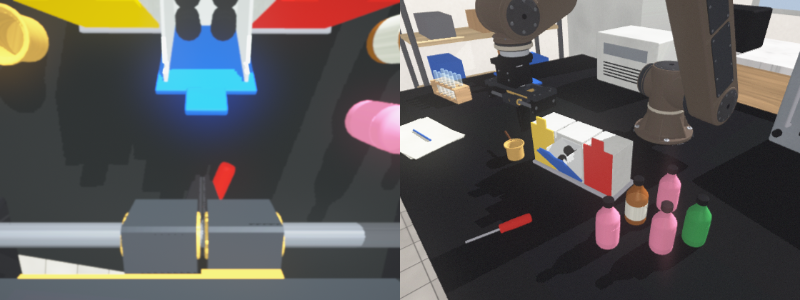

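The wrist view shows the blue tab centred at about (288,151) full-scale, which matches a tilt of about 0.6, and the fingers line up with it in front. I'll go down in front of the tab and push back.

{"fn": "move_arm", "kwargs": {
  "commands": [
    [[0, 0, -2.4], [0, 0, 0], 0],
    [[0, 0, -2.4], [0, 0, 0], 0],
    [[0, 0, -2.4], [0, 0, 0], 0],
    [[0, 0, -2.2], [0, 0, 0], 0],
    [[0, 0, 0], [0, 0, 0], 0],
    [[-1, -0.2, 0], [0, 0, 0], 0],
    [[-1, -0.2, 0], [0, 0, 0], 0],
    [[-1, -0.2, 0], [0, 0, 0], 0],
    [[-1, -0.2, 0], [0, 0, 0], 0],
    [[-1, -0.2, 0], [0, 0, 0], 0]
  ]
}}

```text
t: 3.25
eef_pos: [597.1, 37.6, 149.7]
tcp_rot: [-3.141, 0.002, -2.943]
ft_force: [3.8, 0.9, 2.1]
opening: 0.005
grip_force: 1.4
```

{"fn": "move_arm", "kwargs": {
  "commands": [
    [[-1, -0.2, 0], [0, 0, 0], 0],
    [[-1, -0.2, 0], [0, 0, 0], 0],
    [[-1, -0.2, 0], [0, 0, 0], 0],
    [[-1, -0.2, 0], [0, 0, 0], 0],
    [[-1, -0.2, 0], [0, 0, 0], 0],
    [[-1, -0.2, 0], [0, 0, 0], 0]
  ]
}}

```text
t: 3.85
eef_pos: [538.1, 26.0, 149.1]
tcp_rot: [3.142, 0.004, -2.943]
ft_force: [16.2, 11.2, 0.1]
opening: 0.008
grip_force: 9.1
```

{"fn": "move_arm", "kwargs": {
  "commands": [
    [[-0.4, -0.1, 0], [0, 0, 0], 0],
    [[-0.4, -0.1, 0], [0, 0, 0], 0]
  ]
}}

```text
t: 4.05
eef_pos: [528.8, 23.7, 148.7]
tcp_rot: [3.141, -0.0, -2.943]
ft_force: [1.0, 0.8, 0.6]
opening: 0.005
grip_force: 0.4
```

```bash
python3 - <<'E'
from h import *
import cv2
w=read_camera("side")[100:280,150:370];s=read_camera("scene")[100:280,150:370];cv2.imwrite("pics/w2.png",np.hstack([cv2.resize(x,(400,327)) for x in (w,s)]))
q=state();print(q["t"],q["eef_pos"],q["tcp_rot"],q["ft_force"],q["moment"])
E
```

```text
4.15 [528.52837749  23.70078662 148.48240645] [ 3.14125770e+00 -1.31068654e-03 -2.94265816e+00] [-0.01810558 -0.52999991  0.7395525 ] [ 0.06295875  0.02049426 -0.01985628]
```

View pics/w2.png

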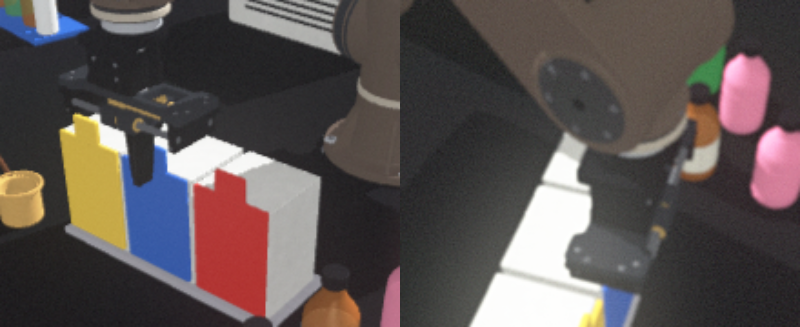

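The blue front looks flush with its neighbours, and the force dropped from about 20 N to 0, so it has clicked. A gentle further push will confirm.

{"fn": "move_arm", "kwargs": {
  "commands": [
    [[-0.3, -0.06, 0], [0, 0, 0], 0],
    [[-0.3, -0.06, 0], [0, 0, 0], 0],
    [[0, 0, 0], [0, 0, 0], 0]
  ]
}}

```text
t: 4.45
eef_pos: [527.0, 23.2, 148.7]
tcp_rot: [-3.141, 0.008, -2.943]
ft_force: [20.6, 7.1, -12.5]
opening: 0.008
grip_force: 10.7
```

Blue is hard against its stop, so it is shut. Now I'll retreat, lift and go over behind the red tab.

{"fn": "move_arm", "kwargs": {
  "commands": [
    [[2.5, 0.5, 0], [0, 0, 0], 0],
    [[2.5, 0.5, 0], [0, 0, 0], 0],
    [[0, 0, 3.4], [0, 0, 0], 0],
    [[0, 0, 3.4], [0, 0, 0], 0],
    [[0, 0, 3.2], [0, 0, 0], 0],
    [[-2.4, 1.9, 0], [0, 0, 0], 0],
    [[-2.4, 1.9, 0], [0, 0, 0], 0],
    [[-2.4, 1.9, 0], [0, 0, 0], 0],
    [[-2.4, 1.9, 0], [0, 0, 0], 0],
    [[-2.4, 1.9, 0], [0, 0, 0], 0]
  ]
}}

```text
t: 5.45
eef_pos: [452.2, 128.1, 248.4]
tcp_rot: [3.142, -0.001, -2.943]
ft_force: [0.5, 1.2, 0.7]
opening: 0.008
grip_force: 0.0
```

{"fn": "move_arm", "kwargs": {
  "commands": [
    [[0, 0, 0], [0, 0, 0], 0],
    [[0, 0, 0], [0, 0, 0], 0]
  ]
}}

```text
t: 5.65
eef_pos: [453.4, 127.8, 248.8]
tcp_rot: [-3.141, 0.0, -2.941]
ft_force: [0.8, -0.7, 0.3]
opening: 0.005
grip_force: 0.0
```

{"fn": "move_arm", "kwargs": {
  "commands": [
    [[0, 0, -3], [0, 0, 0], 0],
    [[0, 0, -3], [0, 0, 0], 0],
    [[0, 0, -1.2], [0, 0, 0], 0],
    [[0, 0, -0.8], [0, 0, 0], 0],
    [[0, 0, 0], [0, 0, 0], 0]
  ]
}}

```text
t: 6.15
eef_pos: [453.8, 127.1, 167.8]
tcp_rot: [3.141, -0.002, -2.943]
ft_force: [-0.6, 0.0, 0.0]
opening: 0.007
grip_force: 0.0
```

```bash
python3 - <<'E'
from h import *
import cv2
w=read_camera("side")[100:280,150:370];s=read_camera("scene")[100:280,150:370];cv2.imwrite("pics/w3.png",np.hstack([cv2.resize(x,(400,327)) for x in (w,s)]))
q=state();print(q["t"],q["eef_pos"],q["ft_force"])
E
```

```text
6.25 [454.08679616 127.43288318 169.03665832] [ 0.49706002 -0.57523426 -0.36584374]
```

View pics/w3.png

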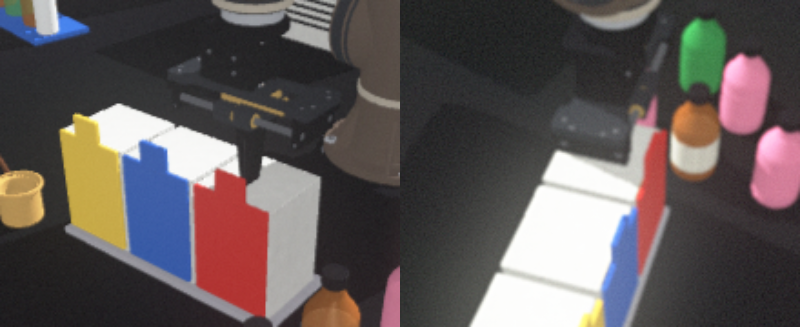

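Blue sits flush and shut, and the finger stands behind the red tab above the roof. Push forward.

{"fn": "move_arm", "kwargs": {
  "commands": [
    [[0.8, 0.16, 0], [0, 0, 0], 0],
    [[0.8, 0.16, 0], [0, 0, 0], 0],
    [[0.8, 0.16, 0], [0, 0, 0], 0],
    [[0.8, 0.16, 0], [0, 0, 0], 0],
    [[0.8, 0.16, 0], [0, 0, 0], 0],
    [[0.8, 0.16, 0], [0, 0, 0], 0],
    [[0.8, 0.16, 0], [0, 0, 0], 0]
  ]
}}

```text
t: 6.95
eef_pos: [510.2, 139.0, 168.5]
tcp_rot: [3.141, -0.0, -2.943]
ft_force: [-2.3, -0.8, -1.2]
opening: 0.006
grip_force: 0.8
```

{"fn": "move_arm", "kwargs": {
  "commands": [
    [[0.7, 0.14, -0.3], [0, 0, 0], 0],
    [[0.7, 0.14, -0.3], [0, 0, 0], 0],
    [[0.7, 0.14, -0.3], [0, 0, 0], 0],
    [[0.7, 0.14, -0.4], [0, 0, 0], 0],
    [[0.7, 0.14, -0.4], [0, 0, 0], 0],
    [[0.6, 0.12, -0.4], [0, 0, 0], 0]
  ]
}}

```text
t: 7.55
eef_pos: [551.2, 147.2, 147.2]
tcp_rot: [3.142, 0.0, -2.943]
ft_force: [-0.6, 0.6, 2.2]
opening: 0.006
grip_force: 0.7
```

{"fn": "move_arm", "kwargs": {
  "commands": [
    [[0.4, 0.08, -0.2], [0, 0, 0], 0],
    [[0, 0, 0], [0, 0, 0], 0]
  ]
}}

```text
t: 7.75
eef_pos: [554.8, 147.9, 145.1]
tcp_rot: [3.141, -0.001, -2.943]
ft_force: [-0.4, -0.5, -1.5]
opening: 0.005
grip_force: 0.0
```

{"fn": "move_arm", "kwargs": {
  "commands": [
    [[0.4, 0.08, -0.2], [0, 0, 0], 0],
    [[0.3, 0.06, -0.1], [0, 0, 0], 0],
    [[0, 0, 0], [0, 0, 0], 0]
  ]
}}

```text
t: 8.05
eef_pos: [561.7, 149.3, 142.5]
tcp_rot: [3.141, -0.0, -2.943]
ft_force: [-0.3, 0.4, -0.6]
opening: 0.007
grip_force: 0.1
```

```bash
python3 - <<'E'
from h import *
import cv2
w=read_camera("side")[100:280,150:370];s=read_camera("scene")[100:280,150:370];cv2.imwrite("pics/w4.png",np.hstack([cv2.resize(x,(400,327)) for x in (w,s)]))
q=state();print(q["t"],q["eef_pos"],q["ft_force"])
E
```

```text
8.15 [561.69761526 149.25703698 142.72864662] [ 0.02382429 -0.73848479 -1.04114279]
```

View pics/w4.png

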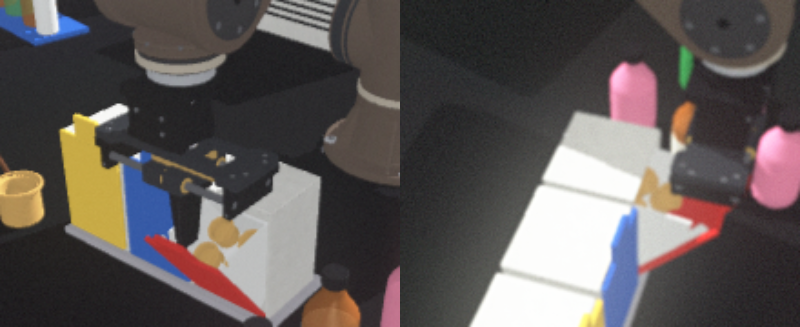

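Red is nearly full open with no stop force yet. I'll ease forward to feel the stop.

{"fn": "move_arm", "kwargs": {
  "commands": [
    [[0.3, 0.06, -0.1], [0, 0, 0], 0],
    [[0.3, 0.06, -0.1], [0, 0, 0], 0],
    [[0, 0, 0], [0, 0, 0], 0]
  ]
}}

```text
t: 8.45
eef_pos: [565.0, 150.0, 141.0]
tcp_rot: [3.141, -0.006, -2.942]
ft_force: [-15.7, -4.7, 14.9]
opening: 0.004
grip_force: 11.0
```

The stop is felt at about 16 N. Back off and lift clear.

{"fn": "move_arm", "kwargs": {
  "commands": [
    [[-0.6, -0.12, 0], [0, 0, 0], 0],
    [[-0.4, -0.08, 0.4], [0, 0, 0], 0],
    [[0, 0, 2], [0, 0, 0], 0],
    [[0, 0, 3], [0, 0, 0], 0],
    [[0, 0, 3], [0, 0, 0], 0],
    [[0, 0, 3], [0, 0, 0], 0],
    [[-3, 0, 2], [0, 0, 0], 0],
    [[-3, 0, 2], [0, 0, 0], 0],
    [[-3, 0, 2], [0, 0, 0], 0],
    [[0, 0, 0], [0, 0, 0], 0]
  ]
}}

```text
t: 9.45
eef_pos: [465.8, 148.7, 317.8]
tcp_rot: [3.142, 0.005, -2.942]
ft_force: [-0.0, 0.0, 0.3]
opening: 0.005
grip_force: 0.0
```

```bash
python3 - <<'E'
from h import *
import cv2
w=read_camera("side")[150:350,170:440];s=read_camera("scene")[100:300,150:420];cv2.imwrite("pics/w5.png",np.hstack([cv2.resize(x,(400,296)) for x in (w,s)]))
q=state();print(q["t"],q["eef_pos"],q["ft_force"])
E
```

```text
9.55 [467.77195424 148.56420126 315.37356887] [-0.36891339  0.09385112 -0.47902346]
```

View pics/w5.png

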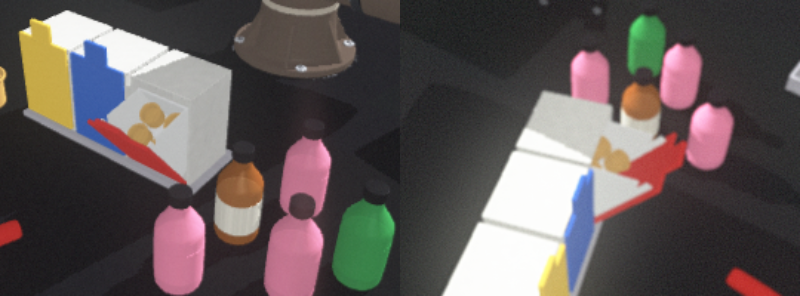

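The final view shows yellow and blue shut and flush, red fully open, and the amber bottle still standing at side pixel (238,200). The arm is clear of everything.

```bash
python3 -c "
from cell import env; print(env.job_done())"
```

```text
the job is handed in; nothing more can be done
None
```

The job is handed in at about 9.6 s: the blue bin clicked shut first, then the red bin was tipped to its stop and left open, with the yellow bin still shut, the amber bottle still standing in place, and the arm clear of everything.

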